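# Move the warm colours to the spray rack in spraying order

## Task

The coloured cocoa butter is warm and stands in the bottle warmer in today's spraying order, first colour next to the control box. Move all four bottles into the spray rack in the same order, so that the first colour stands in the hole next to the airbrush and the last in the hole farthest from it. Keep the bottles upright on the way and set each one down gently, without dropping it, fully down on the floor of its hole.

Things in the scene. Friction and masses are not known exactly. Their poses are not given: they have to be found in the camera images.
- bottle_red: red bottle of cocoa butter, upright, round: straight red body 44 mm in diameter up to 100 mm (white band at 22 to 66 mm), then a shoulder and a white cap, 30 mm in diameter, with a red dot on top; 122 mm tall, 0.12 to 0.22 kg, rigid. Origin: centre of its underside, z up its axis; its yaw means nothing. At the start it stands in the cup of its colour.
- bottle_yellow: yellow bottle of cocoa butter, upright, round: straight yellow body 44 mm in diameter up to 100 mm (white band at 22 to 66 mm), then a shoulder and a white cap, 30 mm in diameter, with a yellow dot on top; 122 mm tall, 0.12 to 0.22 kg, rigid. Origin: centre of its underside, z up its axis; its yaw means nothing. At the start it stands in the cup of its colour.
- bottle_green: green bottle of cocoa butter, upright, round: straight green body 44 mm in diameter up to 100 mm (white band at 22 to 66 mm), then a shoulder and a white cap, 30 mm in diameter, with a green dot on top; 122 mm tall, 0.12 to 0.22 kg, rigid. Origin: centre of its underside, z up its axis; its yaw means nothing. At the start it stands in the cup of its colour.
- bottle_blue: blue bottle of cocoa butter, upright, round: straight blue body 44 mm in diameter up to 100 mm (white band at 22 to 66 mm), then a shoulder and a white cap, 30 mm in diameter, with a blue dot on top; 122 mm tall, 0.12 to 0.22 kg, rigid. Origin: centre of its underside, z up its axis; its yaw means nothing. At the start it stands in the cup of its colour.
- cup_red: red silicone cup of the warmer, fixed, open at the top: 68 mm outside and 58 mm inside diameter, 34 mm high, floor 4 mm thick (the bottle stands on it). Origin: centre of its underside, 18 mm above the table; axes as the warmer's. It stays in place, empty, when its bottle has gone.
- cup_yellow: yellow silicone cup of the warmer, fixed, open at the top: 68 mm outside and 58 mm inside diameter, 34 mm high, floor 4 mm thick (the bottle stands on it). Origin: centre of its underside, 18 mm above the table; axes as the warmer's. It stays in place, empty, when its bottle has gone.
- cup_green: green silicone cup of the warmer, fixed, open at the top: 68 mm outside and 58 mm inside diameter, 34 mm high, floor 4 mm thick (the bottle stands on it). Origin: centre of its underside, 18 mm above the table; axes as the warmer's. It stays in place, empty, when its bottle has gone.
- cup_blue: blue silicone cup of the warmer, fixed, open at the top: 68 mm outside and 58 mm inside diameter, 34 mm high, floor 4 mm thick (the bottle stands on it). Origin: centre of its underside, 18 mm above the table; axes as the warmer's. It stays in place, empty, when its bottle has gone.
- warmer: Bottle warmer, fixed: low steel base 98 x 374 mm with a row of four cups along its y axis at y = +112.5, +37.5, -37.5, -112.5 mm, x = 0; grey control box (60 mm long, knob up to 73 mm high) at its +y end. First place: y = +112.5 mm, next to the control box. Colours stand in any order. Origin: on the table under the middle of the row; z up.
- spray_rack: Spray rack, fixed: white sheet, top 46 mm high, 92 mm wide, four round 62 mm holes at x = 0, y = -112.5, -37.5, +37.5, +112.5 mm, all empty; bottles stand on its black-matted floor 6 mm above the table. Silver airbrush, 130 mm tall, in a black socket at its -y end (y = -194 mm). First hole: y = -112.5 mm, next to it. Origin: on the table under the middle of the row; z up.

How it is judged:
By the outcome, as a careful person would: the job done as asked, in the order asked, and still so for the second after the job is handed in, with the robot touching nothing.
It also fails if it takes over 115 s, if anything falls off the work surface, if the arm or the gripper's body presses on something with over 40 N, if the wrist force passes 120 N, or if a joint passes its speed limit or range.

## Robot

A 6-joint arm with a two-finger parallel gripper is mounted at the origin on a cart in front of the work surface, level with it; the furniture and walls round the work are solid. World frame = base frame: x ahead of the robot, y to its left, z up, the work surface at z = 0. Lengths are in m, angles in degrees, forces in N, time in s.
With the tool pointing down it reaches from about 0.325 to 0.9 m from the base axis. Payload 3.5 kg.
Tool frame: the origin (TCP) lies between the finger pads; the fingertips stand 14 mm ahead of it and the grasp point (between the pads) lies 5 mm behind it; z points along the fingers, y is the line along which they close (so a half turn about z gives the same grasp; the last joint's range is limited). The gripper opens to 85 mm and grips with 20 to 120 N. Pads are 22 mm wide; open, the fingers measure 114 mm over their backs; the gripper's body (76 mm by 85 mm) begins 54 mm behind the grasp point. The pads swing forward as they close: fully open they stand 13 mm farther back than shut.
Start: joints at [-77.544, 15.837, -1.513, 72.651, 0, 84.076], TCP at [0.197, -0.593, 0.245] pointing down, gripper open.
Joint ranges: [-178.77, 178.77], [-48.84, 107.48], [-61.69, 71.31], [-111.58, 123.2], [-90, 87.43], [-180, 180]. Speed limits (degrees/s): [147.25, 147.25, 180, 180, 180, 180].

## Interface

Orientations are given as [roll, pitch, yaw] about the fixed x, y, z axes, in that order (R = Rz(yaw) Ry(pitch) Rx(roll)).
In Python, from plant import robot, get_image, camera_model gives the robot as it stands. The module is installed in compiled form; this text tells all that it offers.
- The arm moves only by the tool move_arm, never from a script. Its argument "steps" is a list of rows, each a list of 2 entries, a list of its own where there are three numbers: the shift along the tool's x, y, z in m, then the turn, a rotation vector about the tool's x, y, z in degrees. A call has 1 to 20 rows; each row is the pose to reach, as a shift and turn from the pose commanded when the call began, along the tool's axes at that moment; what a row does not reach only later rows make up. A row lasts 1/12 s, in which the tool goes at most 41.7 mm and 7.16 degrees, less where a joint would pass 70% of its speed; a pose out of reach is approached as far as the arm can. A call with a gripper value outside its range is refused whole. "gripper" is the finger opening in m, from 0 to 0.0854, set as the call begins (left out, the last holds). The fingers move at their own pace and stop on an object; "grip_force" is the grip in N (left out, the last holds). Time passes only in rows, so rows that repeat a pose let the fingers close. It gives the time, the measured TCP pose, the force, the opening and the grip force at its end, in the units of the state.
- robot.get_state(): the state, without advancing time (a new reading comes with each control period).
- get_image(name): name is "side" or "top"; returns the picture (384x512x3 uint8, blue, green, red); there is no depth.
- camera_model(name): a dict with "vertical_fov" (degrees; the focal length in pixels is half the picture's height over the tangent of half this angle, whatever the lens; pixels are square), "cx", "cy" (the principal point, pixels), "R" (3x3) and "t" (3): a world point X has camera coordinates R X + t. Camera axes: x right, y down, z forward; pixel columns grow to the right and rows downward; lengths in m; the calibration is good to about 2 mm. A picture is of the moment at which its call begins. camera_model takes no time and is no camera call.
- robot.finish_job(): hands the job in; it is judged then, once.
The state is a dict: "time": time; "joint_pos": joint angles; "joint_vel": joint speeds; "joint_efforts": joint torques, N m; "tool_pos": TCP position; "orientation": TCP orientation; "wrist_force": force on the tool from outside, world axes, zero at the start; "ft_torque": the same for the moment, N m; "opening": finger opening in m; "grasp_force": force on a finger pad.
Only numpy, scipy, OpenCV 4.12 (cv2) and the standard library are available. Lean on these libraries where they do the work, as an engineer would, in place of code of your own. Each camera call takes 0.05 s, during which the arm holds its last target. There are 200 camera calls.

## Working session

There is one attempt and no reset: what is moved stays moved. The work goes in short steps, Python scripts to look and compute and a tool call to move; the robot and the scene stay as the last step left them, time stands still between calls to the robot, and variables do not carry over. Pictures are saved under pics/ and viewed, at most 14 in all, crops included, and the job is handed in when it is done.

Besides the shell and the picture viewer there is one more tool, called as name([rows], argument=value, ...), one row to a line, values as JSON. move_arm: Moves the arm, as the interface text tells. Its arguments: {"type":"object","properties":{"steps":{"type":"array","items":{"type":"array"}},"gripper":{"type":"number"},"grip_force":{"type":"number"}},"required":["steps"]}

```bash
mkdir -p pics
python3 - <<'E'
from plant import robot,get_image,camera_model
import cv2
for n in("top","side"):
    cv2.imwrite(f"pics/{n}0.png",get_image(n)); print(n,camera_model(n))
print(robot.get_state())
E
```

```text
top {'vertical_fov': 42.160277219240335, 'cx': 262.02029332364566, 'cy': 184.31374131635206, 'R': array([[ 0.01645695, -0.99985094,  0.00522206],
       [-0.98175664, -0.01714816, -0.18936696],
       [ 0.18942829, -0.00201039, -0.9818925 ]]), 't': array([-0.01208302,  0.4854729 ,  1.50387556])}
side {'vertical_fov': 48.66295772740304, 'cx': 255.20132588429394, 'cy': 192.69888601523016, 'R': array([[ 0.99939122, -0.03273489, -0.01206712],
       [-0.03046105, -0.65008839, -0.7592478 ],
       [ 0.01700919,  0.75915316, -0.65068976]]), 't': array([-0.510946  ,  0.05239203,  1.23677828])}
{'time': 0.1, 'joint_pos': array([-7.75445648e+01,  1.58748567e+01, -1.59112720e+00,  7.26502519e+01,
        8.99941898e-04,  8.40743185e+01]), 'joint_vel': array([-0.03382249, -0.00798918,  0.12378696, -0.01152375,  0.09558126,
       -0.00266533]), 'joint_efforts': array([ 2.27695709e-04, -4.46705639e+01,  2.96130127e+01,  8.39056709e-03,
       -1.03538468e-04, -6.59554864e-07]), 'tool_pos': array([ 0.19691799, -0.5924466 ,  0.24425172]), 'orientation': array([-1.79884478e+02, -1.28951113e-02,  1.83811028e+01]), 'wrist_force': array([-0.67860951, -0.69410157,  0.12112297]), 'ft_torque': array([-0.002433  , -0.03162108,  0.02050447]), 'grasp_force': 0.0, 'opening': 0.08528090989832096}
```

View pics/top0.png

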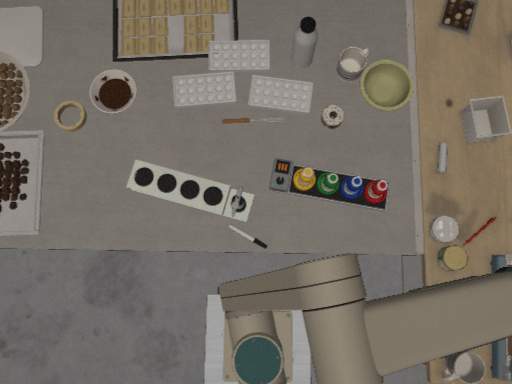

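View pics/side0.png

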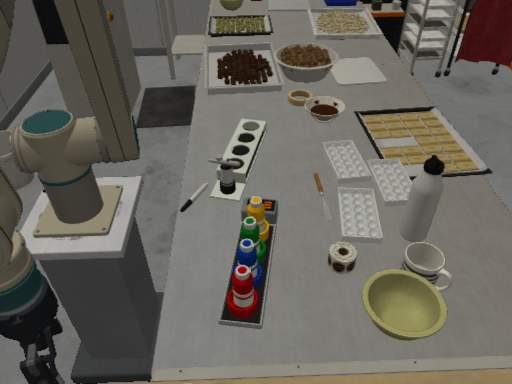

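The warmer order from the control box is yellow (304,180), green (328,183), blue (352,187), red (376,191). The rack holes run from (144,177) to (213,196), with the airbrush at the right end (238,203).

```bash
cat > h.py <<'E'
import numpy as np,cv2
from plant import robot,get_image,camera_model
def ray(n,u,v):
    m=camera_model(n);f=192/np.tan(np.radians(m["vertical_fov"]/2))
    R=np.array(m["R"]);d=R.T@np.array([(u-m["cx"])/f,(v-m["cy"])/f,1]);return -R.T@m["t"],d
def onz(n,u,v,z):
    c,d=ray(n,u,v);return c+d*(z-c[2])/d[2]
def proj(n,X):
    m=camera_model(n);f=192/np.tan(np.radians(m["vertical_fov"]/2))
    p=np.array(m["R"])@X+m["t"];return p[:2]/p[2]*f+[m["cx"],m["cy"]]
def fit(P,L):
    # P: xy points, L: local y -> origin, yaw (least squares)
    P=np.array(P);L=np.array(L);c=P.mean(0);d=(P-c).T@L  # direction of local +y
    return c,np.degrees(np.arctan2(-d[0],d[1])),np.linalg.norm(d)/(L@L)
E
cat > a.py <<'E'
from h import *
im=cv2.imread("pics/top0.png");g=cv2.cvtColor(im,6)
P=[]
for u,v in[(213,196),(190,189),(167,183),(144,177)]:
    w=cv2.resize(g[v-16:v+17,u-16:u+17],None,fx=1,fy=1)
    _,l,s,c=cv2.connectedComponentsWithStats((w<110).astype('uint8'))
    k=l[16,16];x=c[k]+[u-16,v-16];P.append(onz("top",*x,0.046)[:2]);print(x,s[k][4],P[-1])
print("rack",fit(P,[-.1125,-.0375,.0375,.1125]))
cv2.imwrite("pics/w0.png",cv2.resize(im[150:215,260:400],None,fx=5.7,fy=5.7,interpolation=2))
s=cv2.imread("pics/side0.png");cv2.imwrite("pics/ws0.png",cv2.resize(s[185:330,205:300],None,fx=4,fy=4,interpolation=2))
E
python3 a.py
```

```text
[212.57859532 195.66889632] 299 [0.4471913  0.14871174]
[189.48648649 189.18243243] 296 [0.46636127 0.22108618]
[166.34228188 182.88590604] 298 [0.48501335 0.29391849]
[143.5432526 176.4532872] 289 [0.50419933 0.36602214]
rack (array([0.47569131, 0.25743464]), np.float64(-14.665825135697052), np.float64(0.9988964788823103))
```

View pics/w0.png

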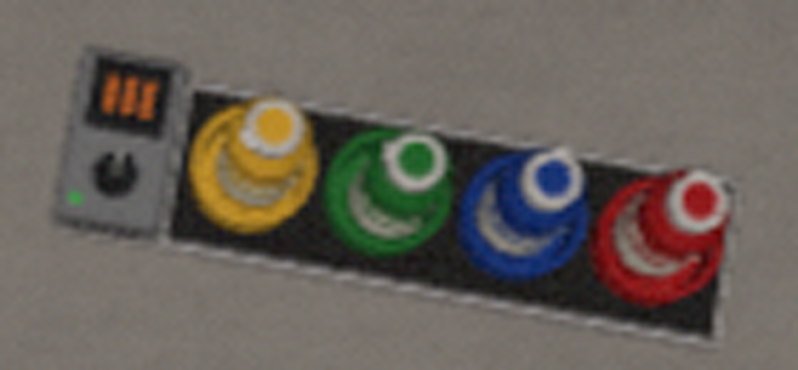

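View pics/ws0.png

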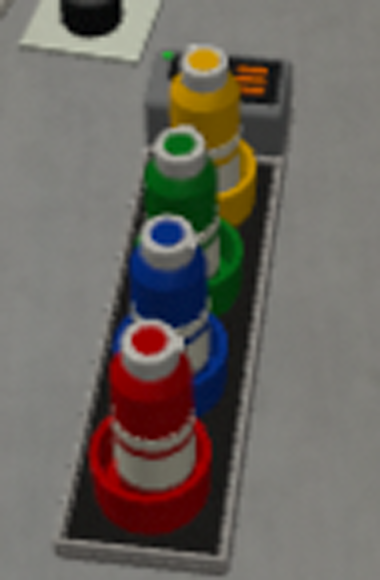

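Cap dots in the top crop are yellow (274,125), green (415,157), blue (554,179) and red (699,201). In the side crop they are yellow (205,59), green (180,145), blue (165,234) and red (150,340).

```bash
cat > b.py <<'E'
from h import *
T=[(274,125),(415,157),(554,179),(699,201)];S=[(205,59),(180,145),(165,234),(150,340)]
A=[];B=[]
for t,s in zip(T,S):
    a=onz("top",*((np.array(t)+.5)/5.7-.5+[260,150]),.144)[:2]
    b=onz("side",*((np.array(s)+.5)/4-.5+[205,185]),.144)[:2];A.append(a);B.append(b);print(a.round(4),b.round(4))
L=[.1125,.0375,-.0375,-.1125];print(fit(A,L),fit(B,L))
X=(np.array(A)+B)/2
H=np.array([[.4472,.1487],[.4664,.2211],[.4850,.2939],[.5042,.3660]])
st=robot.get_state();from scipy.spatial.transform import Rotation as Ro
R=Ro.from_euler('xyz',st["orientation"],degrees=True).as_matrix();print(R.round(3))
E
python3 b.py
```

```text
[ 0.5073 -0.1367] [ 0.5102 -0.1368]
[ 0.4918 -0.209 ] [ 0.493  -0.2118]
[ 0.4815 -0.2801] [ 0.4832 -0.2815]
[ 0.4713 -0.3541] [ 0.4742 -0.3554]
(array([ 0.48795898, -0.24497817]), np.float64(-9.276596976693332), np.float64(0.9774793986671376)) (array([ 0.49014571, -0.24639328]), np.float64(-9.22451662799018), np.float64(0.9799248993225002))
[[ 0.949  0.315 -0.   ]
 [ 0.315 -0.949  0.002]
 [ 0.    -0.002 -1.   ]]
```

move_arm([
  [[0.168, -0.069, 0], [0, 0, -30]],
  [[0.168, -0.069, 0], [0, 0, -30]],
  [[0.168, -0.069, 0], [0, 0, -30]],
  [[0.168, -0.069, 0], [0, 0, -30]],
  [[0.168, -0.069, 0], [0, 0, -30]],
  [[0.3366, -0.1386, 0], [0, 0, -59.6]],
  [[0.3366, -0.1386, 0], [0, 0, -59.6]],
  [[0.3366, -0.1386, 0], [0, 0, -59.6]],
  [[0.3366, -0.1386, 0], [0, 0, -59.6]],
  [[0.3366, -0.1386, 0], [0, 0, -59.6]],
  [[0.3366, -0.1386, 0], [0, 0, -59.6]],
  [[0.3366, -0.1386, 0], [0, 0, -59.6]],
  [[0.3366, -0.1386, 0], [0, 0, -59.6]],
  [[0.3366, -0.1386, 0], [0, 0, -59.6]],
], gripper=0.085, grip_force=40)

```text
time: 1.27
tool_pos: [0.4718, -0.3562, 0.245]
orientation: [-180.0, 0.0, 77.9]
wrist_force: [-0.1, 0.3, 0.2]
opening: 0.0854
grasp_force: 0.0
```

move_arm([
  [[0.0012, 0, 0.03], [0, 0, 0]],
  [[0.0012, 0, 0.06], [0, 0, 0]],
  [[0.0012, 0, 0.09], [0, 0, 0]],
  [[0.0012, 0, 0.115], [0, 0, 0]],
  [[0.0012, 0, 0.135], [0, 0, 0]],
  [[0.0012, 0, 0.148], [0, 0, 0]],
  [[0.0012, 0, 0.148], [0, 0, 0]],
  [[0.0012, 0, 0.148], [0, 0, 0]],
])

```text
time: 1.93
tool_pos: [0.4717, -0.3547, 0.0967]
orientation: [-179.9, -0.1, 77.9]
wrist_force: [-0.5, -0.0, -0.1]
opening: 0.0852
grasp_force: 0.0
```

move_arm([
  [[0, 0, 0], [0, 0, 0]],
  [[0, 0, 0], [0, 0, 0]],
  [[0, 0, 0], [0, 0, 0]],
  [[0, 0, 0], [0, 0, 0]],
  [[0, 0, 0], [0, 0, 0]],
  [[0, 0, 0], [0, 0, 0]],
  [[0, 0, 0], [0, 0, 0]],
  [[0, 0, 0], [0, 0, 0]],
  [[0, 0, 0], [0, 0, 0]],
  [[0, 0, 0], [0, 0, 0]],
  [[0, 0, 0], [0, 0, 0]],
  [[0, 0, 0], [0, 0, 0]],
], gripper=0.02, grip_force=40)

```text
time: 2.93
tool_pos: [0.4734, -0.355, 0.0989]
orientation: [179.9, 0.1, 78.0]
wrist_force: [-2.1, -0.4, 6.3]
opening: 0.0433
grasp_force: 40.0
```

Run:
```python
from h import *
s=get_image("side");cv2.imwrite("pics/g1.png",cv2.resize(s[130:340,150:330],None,fx=2.8,fy=2.8))
```

```text
(no output)
```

View pics/g1.png

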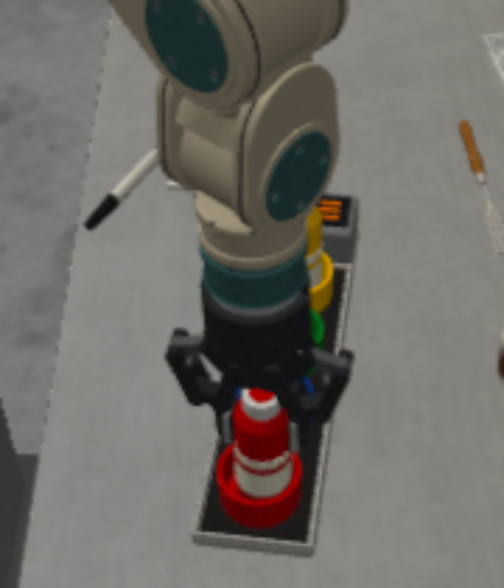

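move_arm([
  [[0, 0, -0.008], [0, 0, 0]],
  [[0, 0, -0.025], [0, 0, 0]],
  [[0, 0, -0.05], [0, 0, 0]],
  [[0, 0, -0.08], [0, 0, 0]],
  [[0, 0, -0.11], [0, 0, 0]],
  [[0, 0, -0.135], [0, 0, 0]],
  [[0, 0, -0.15], [0, 0, 0]],
  [[0, 0, -0.155], [0, 0, 0]],
  [[0, 0, -0.155], [0, 0, 0]],
])

```text
time: 3.73
tool_pos: [0.4739, -0.3548, 0.2541]
orientation: [179.8, 0.1, 78.0]
wrist_force: [0.7, -0.3, -1.2]
opening: 0.0437
grasp_force: 40.8
```

move_arm([
  [[0.014, -0.0024, 0], [0, 0, 0]],
  [[0.042, -0.0072, 0], [0, 0, 0]],
  [[0.083, -0.014, 0], [0, 0, 0]],
  [[0.124, -0.021, 0], [0, 0, 0]],
  [[0.165, -0.028, 0], [0, 0, 0]],
  [[0.206, -0.035, 0], [0, 0, 0]],
  [[0.247, -0.042, 0], [0, 0, 0]],
  [[0.288, -0.049, 0], [0, 0, 0]],
  [[0.329, -0.056, 0], [0, 0, 0]],
  [[0.37, -0.063, 0], [0, 0, 0]],
  [[0.411, -0.07, 0], [0, 0, 0]],
  [[0.452, -0.077, 0], [0, 0, 0]],
  [[0.493, -0.084, 0], [0, 0, 0]],
  [[0.534, -0.09, 0], [0, 0, 0]],
  [[0.575, -0.097, 0], [0, 0, 0]],
  [[0.616, -0.104, 0], [0, 0, 0]],
  [[0.655, -0.11, 0], [0, 0, 0]],
  [[0.688, -0.116, 0], [0, 0, 0]],
  [[0.706, -0.119, 0], [0, 0, 0]],
  [[0.7116, -0.1197, 0], [0, 0, 0]],
])

```text
time: 5.4
tool_pos: [0.5019, 0.3696, 0.2495]
orientation: [-179.8, 0.1, 78.2]
wrist_force: [0.1, -0.5, -1.8]
opening: 0.0433
grasp_force: 40.7
```

move_arm([
  [[0, 0, 0], [0, 0, 0]],
  [[0, 0, 0], [0, 0, 0]],
  [[0, 0, 0], [0, 0, 0]],
  [[0, 0, 0], [0, 0, 0]],
])

```text
time: 5.73
tool_pos: [0.5039, 0.3652, 0.252]
orientation: [-180.0, 0.1, 77.9]
wrist_force: [0.0, -0.9, -1.1]
opening: 0.0433
grasp_force: 40.7
```

Run:
```python
from h import *
s=get_image("side");cv2.imwrite("pics/g2.png",cv2.resize(s[20:220,150:330],None,fx=2.9,fy=2.9))
```

```text
(no output)
```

View pics/g2.png

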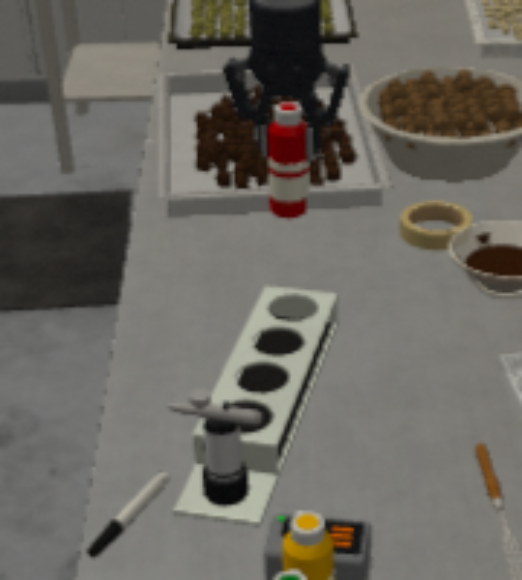

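move_arm([
  [[0.001, 0, 0.02], [0, 0, 0]],
  [[0.001, 0, 0.05], [0, 0, 0]],
  [[0.001, 0, 0.085], [0, 0, 0]],
  [[0.001, 0, 0.115], [0, 0, 0]],
  [[0.001, 0, 0.138], [0, 0, 0]],
  [[0.001, 0, 0.152], [0, 0, 0]],
  [[0.001, 0, 0.16], [0, 0, 0]],
  [[0.001, 0, 0.164], [0, 0, 0]],
  [[0.001, 0, 0.164], [0, 0, 0]],
  [[0.001, 0, 0.164], [0, 0, 0]],
])

```text
time: 6.62
tool_pos: [0.5053, 0.3678, 0.0895]
orientation: [179.9, -0.1, 78.0]
wrist_force: [0.9, 0.8, -0.5]
opening: 0.0432
grasp_force: 40.8
```

move_arm([
  [[0, 0, 0.001], [0, 0, 0]],
  [[0, 0, 0.002], [0, 0, 0]],
  [[0, 0, 0.003], [0, 0, 0]],
  [[0, 0, 0.004], [0, 0, 0]],
  [[0, 0, 0.005], [0, 0, 0]],
  [[0, 0, 0.005], [0, 0, 0]],
])

```text
time: 7.12
tool_pos: [0.5042, 0.3676, 0.0831]
orientation: [-180.0, 0.0, 78.0]
wrist_force: [-0.8, 0.8, -0.8]
opening: 0.0434
grasp_force: 40.8
```

move_arm([
  [[0, 0, 0.0007], [0, 0, 0]],
  [[0, 0, 0.0014], [0, 0, 0]],
  [[0, 0, 0.002], [0, 0, 0]],
  [[0, 0, 0.002], [0, 0, 0]],
])

```text
time: 7.45
tool_pos: [0.5044, 0.368, 0.0829]
orientation: [180.0, -0.0, 78.0]
wrist_force: [-3.0, -0.8, 8.5]
opening: 0.0433
grasp_force: 41.7
```

move_arm([
  [[0, 0, -0.0012], [0, 0, 0]],
  [[0, 0, -0.0012], [0, 0, 0]],
  [[0, 0, -0.0012], [0, 0, 0]],
  [[0, 0, -0.0012], [0, 0, 0]],
  [[0, 0, -0.0012], [0, 0, 0]],
  [[0, 0, -0.0012], [0, 0, 0]],
  [[0, 0, -0.0012], [0, 0, 0]],
  [[0, 0, -0.0012], [0, 0, 0]],
  [[0, 0, -0.0012], [0, 0, 0]],
  [[0, 0, -0.0012], [0, 0, 0]],
], gripper=0.085)

```text
time: 8.28
tool_pos: [0.5043, 0.3676, 0.0825]
orientation: [-180.0, 0.0, 78.0]
wrist_force: [-0.5, -0.0, -0.2]
opening: 0.085
grasp_force: 0.0
```

move_arm([
  [[0, 0, -0.015], [0, 0, 0]],
  [[0, 0, -0.045], [0, 0, 0]],
  [[0, 0, -0.08], [0, 0, 0]],
  [[0, 0, -0.12], [0, 0, 0]],
  [[0, 0, -0.15], [0, 0, 0]],
  [[0, 0, -0.168], [0, 0, 0]],
  [[0, 0, -0.168], [0, 0, 0]],
  [[0, 0, -0.168], [0, 0, 0]],
])

```text
time: 8.95
tool_pos: [0.5051, 0.3681, 0.252]
orientation: [179.9, -0.1, 78.0]
wrist_force: [-0.4, -0.3, -0.1]
opening: 0.0851
grasp_force: 0.0
```

move_arm([
  [[-0.02, 0.004, 0], [0, 0, 0]],
  [[-0.06, 0.011, 0], [0, 0, 0]],
  [[-0.1, 0.018, 0], [0, 0, 0]],
  [[-0.14, 0.025, 0], [0, 0, 0]],
  [[-0.18, 0.032, 0], [0, 0, 0]],
  [[-0.22, 0.039, 0], [0, 0, 0]],
  [[-0.26, 0.046, 0], [0, 0, 0]],
  [[-0.3, 0.053, 0], [0, 0, 0]],
  [[-0.34, 0.06, 0], [0, 0, 0]],
  [[-0.38, 0.067, 0], [0, 0, 0]],
  [[-0.42, 0.074, 0], [0, 0, 0]],
  [[-0.46, 0.081, 0], [0, 0, 0]],
  [[-0.5, 0.088, 0], [0, 0, 0]],
  [[-0.54, 0.096, 0], [0, 0, 0]],
  [[-0.58, 0.104, 0], [0, 0, 0]],
  [[-0.615, 0.109, 0], [0, 0, 0]],
  [[-0.634, 0.1125, 0], [0, 0, 0]],
  [[-0.6393, 0.1135, 0], [0, 0, 0]],
  [[-0.6393, 0.1135, 0], [0, 0, 0]],
  [[-0.6393, 0.1135, 0], [0, 0, 0]],
])

```text
time: 10.62
tool_pos: [0.4814, -0.2801, 0.2488]
orientation: [-179.8, -0.1, 78.0]
wrist_force: [-0.6, 0.4, -0.3]
opening: 0.0849
grasp_force: 0.0
```

Run:
```python
from h import *
print(robot.get_state()["tool_pos"])
s=get_image("top");cv2.imwrite("pics/t2.png",cv2.resize(s[140:230,110:270],None,fx=5,fy=5))
```

```text
[ 0.48136919 -0.28014024  0.24883607]
```

View pics/t2.png

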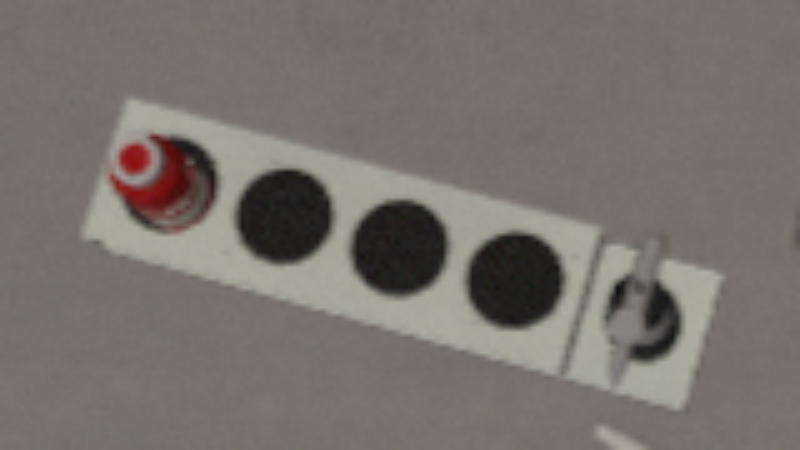

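Red stands upright in the far hole (dot at (133,157)); the other holes are free.

move_arm([
  [[0, 0, 0.03], [0, 0, 0]],
  [[0, 0, 0.065], [0, 0, 0]],
  [[0, 0, 0.1], [0, 0, 0]],
  [[0, 0, 0.125], [0, 0, 0]],
  [[0, 0, 0.143], [0, 0, 0]],
  [[0, 0, 0.153], [0, 0, 0]],
  [[0, 0, 0.153], [0, 0, 0]],
  [[0, 0, 0.153], [0, 0, 0]],
])

```text
time: 11.33
tool_pos: [0.4824, -0.2803, 0.0977]
orientation: [-180.0, -0.0, 78.1]
wrist_force: [0.7, 0.8, 0.4]
opening: 0.0851
grasp_force: 0.0
```

move_arm([
  [[0, 0, 0], [0, 0, 0]],
  [[0, 0, 0], [0, 0, 0]],
  [[0, 0, 0], [0, 0, 0]],
  [[0, 0, 0], [0, 0, 0]],
  [[0, 0, 0], [0, 0, 0]],
  [[0, 0, 0], [0, 0, 0]],
  [[0, 0, 0], [0, 0, 0]],
  [[0, 0, 0], [0, 0, 0]],
  [[0, 0, 0], [0, 0, 0]],
  [[0, 0, 0], [0, 0, 0]],
  [[0, 0, 0], [0, 0, 0]],
  [[0, 0, 0], [0, 0, 0]],
], gripper=0.02)

```text
time: 12.33
tool_pos: [0.4829, -0.282, 0.0991]
orientation: [179.9, 0.1, 78.0]
wrist_force: [-1.8, 0.7, 6.7]
opening: 0.0434
grasp_force: 40.1
```

move_arm([
  [[0, 0, -0.008], [0, 0, 0]],
  [[0, 0, -0.025], [0, 0, 0]],
  [[0, 0, -0.05], [0, 0, 0]],
  [[0, 0, -0.08], [0, 0, 0]],
  [[0, 0, -0.11], [0, 0, 0]],
  [[0, 0, -0.135], [0, 0, 0]],
  [[0, 0, -0.15], [0, 0, 0]],
  [[0, 0, -0.155], [0, 0, 0]],
  [[0, 0, -0.155], [0, 0, 0]],
  [[0, 0, -0.155], [0, 0, 0]],
])

```text
time: 13.17
tool_pos: [0.4818, -0.281, 0.2517]
orientation: [-179.9, -0.0, 78.0]
wrist_force: [-0.4, 0.6, -2.6]
opening: 0.0434
grasp_force: 40.8
```

move_arm([
  [[0.014, -0.003, 0], [0, 0, 0]],
  [[0.042, -0.009, 0], [0, 0, 0]],
  [[0.08, -0.017, 0], [0, 0, 0]],
  [[0.12, -0.025, 0], [0, 0, 0]],
  [[0.16, -0.033, 0], [0, 0, 0]],
  [[0.2, -0.042, 0], [0, 0, 0]],
  [[0.24, -0.05, 0], [0, 0, 0]],
  [[0.28, -0.058, 0], [0, 0, 0]],
  [[0.32, -0.067, 0], [0, 0, 0]],
  [[0.36, -0.075, 0], [0, 0, 0]],
  [[0.4, -0.083, 0], [0, 0, 0]],
  [[0.44, -0.092, 0], [0, 0, 0]],
  [[0.48, -0.1, 0], [0, 0, 0]],
  [[0.515, -0.107, 0], [0, 0, 0]],
  [[0.542, -0.113, 0], [0, 0, 0]],
  [[0.558, -0.116, 0], [0, 0, 0]],
  [[0.5628, -0.117, 0], [0, 0, 0]],
  [[0.5628, -0.117, 0], [0, 0, 0]],
  [[0.5628, -0.117, 0], [0, 0, 0]],
  [[0.5628, -0.117, 0], [0, 0, 0]],
])

```text
time: 14.83
tool_pos: [0.4844, 0.2924, 0.2517]
orientation: [-179.9, 0.1, 77.9]
wrist_force: [-0.3, -0.2, -0.9]
opening: 0.0433
grasp_force: 40.9
```

move_arm([
  [[0.001, 0, 0.02], [0, 0, 0]],
  [[0.001, 0, 0.05], [0, 0, 0]],
  [[0.001, 0, 0.085], [0, 0, 0]],
  [[0.001, 0, 0.115], [0, 0, 0]],
  [[0.001, 0, 0.138], [0, 0, 0]],
  [[0.001, 0, 0.152], [0, 0, 0]],
  [[0.001, 0, 0.16], [0, 0, 0]],
  [[0.001, 0, 0.165], [0, 0, 0]],
  [[0.001, 0, 0.166], [0, 0, 0]],
  [[0.001, 0, 0.167], [0, 0, 0]],
  [[0.001, 0, 0.168], [0, 0, 0]],
  [[0.001, 0, 0.169], [0, 0, 0]],
  [[0.001, 0, 0.17], [0, 0, 0]],
  [[0.001, 0, 0.17], [0, 0, 0]],
])

```text
time: 16.0
tool_pos: [0.4858, 0.2948, 0.0832]
orientation: [179.9, -0.1, 78.0]
wrist_force: [-0.4, 0.6, -0.3]
opening: 0.0428
grasp_force: 41.0
```

move_arm([
  [[0, 0, 0.0005], [0, 0, 0]],
  [[0, 0, 0.001], [0, 0, 0]],
  [[0, 0, 0.001], [0, 0, 0]],
])

```text
time: 16.25
tool_pos: [0.4859, 0.295, 0.0831]
orientation: [179.9, -0.1, 78.0]
wrist_force: [-1.6, -0.5, 6.5]
opening: 0.0431
grasp_force: 41.6
```

move_arm([
  [[0, 0, -0.001], [0, 0, 0]],
  [[0, 0, -0.001], [0, 0, 0]],
  [[0, 0, -0.001], [0, 0, 0]],
  [[0, 0, -0.001], [0, 0, 0]],
  [[0, 0, -0.001], [0, 0, 0]],
  [[0, 0, -0.001], [0, 0, 0]],
  [[0, 0, -0.001], [0, 0, 0]],
  [[0, 0, -0.001], [0, 0, 0]],
  [[0, 0, -0.001], [0, 0, 0]],
  [[0, 0, -0.016], [0, 0, 0]],
  [[0, 0, -0.046], [0, 0, 0]],
  [[0, 0, -0.081], [0, 0, 0]],
  [[0, 0, -0.121], [0, 0, 0]],
  [[0, 0, -0.15], [0, 0, 0]],
  [[0, 0, -0.17], [0, 0, 0]],
  [[0, 0, -0.17], [0, 0, 0]],
  [[0, 0, -0.17], [0, 0, 0]],
], gripper=0.085)

```text
time: 17.67
tool_pos: [0.4862, 0.295, 0.2533]
orientation: [179.8, -0.1, 78.0]
wrist_force: [0.4, -0.7, -0.5]
opening: 0.0849
grasp_force: 0.0
```

move_arm([
  [[-0.02, 0.005, 0], [0, 0, 0]],
  [[-0.06, 0.014, 0], [0, 0, 0]],
  [[-0.1, 0.023, 0], [0, 0, 0]],
  [[-0.14, 0.032, 0], [0, 0, 0]],
  [[-0.18, 0.041, 0], [0, 0, 0]],
  [[-0.22, 0.05, 0], [0, 0, 0]],
  [[-0.26, 0.059, 0], [0, 0, 0]],
  [[-0.3, 0.068, 0], [0, 0, 0]],
  [[-0.34, 0.077, 0], [0, 0, 0]],
  [[-0.38, 0.086, 0], [0, 0, 0]],
  [[-0.42, 0.095, 0], [0, 0, 0]],
  [[-0.455, 0.103, 0], [0, 0, 0]],
  [[-0.48, 0.109, 0], [0, 0, 0]],
  [[-0.4927, 0.1116, 0], [0, 0, 0]],
  [[-0.4927, 0.1116, 0], [0, 0, 0]],
  [[-0.4927, 0.1116, 0], [0, 0, 0]],
  [[-0.4927, 0.1116, 0], [0, 0, 0]],
  [[-0.4927, 0.1116, 0], [0, 0, 0]],
])

```text
time: 19.17
tool_pos: [0.4914, -0.209, 0.251]
orientation: [-179.9, -0.0, 78.1]
wrist_force: [-0.1, -0.0, 0.4]
opening: 0.0848
grasp_force: 0.0
```

move_arm([
  [[-0.001, 0.001, 0.03], [0, 0, 0]],
  [[-0.001, 0.001, 0.065], [0, 0, 0]],
  [[-0.001, 0.001, 0.1], [0, 0, 0]],
  [[-0.001, 0.001, 0.125], [0, 0, 0]],
  [[-0.001, 0.001, 0.143], [0, 0, 0]],
  [[-0.001, 0.001, 0.154], [0, 0, 0]],
  [[-0.001, 0.001, 0.154], [0, 0, 0]],
  [[-0.001, 0.001, 0.154], [0, 0, 0]],
])

```text
time: 19.83
tool_pos: [0.4927, -0.2111, 0.0977]
orientation: [-180.0, -0.0, 78.0]
wrist_force: [-0.8, 0.2, 0.4]
opening: 0.0847
grasp_force: 0.0
```

move_arm([
  [[0, 0, 0], [0, 0, 0]],
  [[0, 0, 0], [0, 0, 0]],
  [[0, 0, 0], [0, 0, 0]],
  [[0, 0, 0], [0, 0, 0]],
  [[0, 0, 0], [0, 0, 0]],
  [[0, 0, 0], [0, 0, 0]],
  [[0, 0, 0], [0, 0, 0]],
  [[0, 0, 0], [0, 0, 0]],
  [[0, 0, 0], [0, 0, 0]],
  [[0, 0, 0], [0, 0, 0]],
  [[0, 0, 0], [0, 0, 0]],
  [[0, 0, 0], [0, 0, 0]],
], gripper=0.02)

```text
time: 20.83
tool_pos: [0.493, -0.2123, 0.099]
orientation: [179.9, 0.0, 78.0]
wrist_force: [-1.0, 0.6, 6.0]
opening: 0.0434
grasp_force: 39.7
```

move_arm([
  [[0, 0, -0.008], [0, 0, 0]],
  [[0, 0, -0.025], [0, 0, 0]],
  [[0, 0, -0.05], [0, 0, 0]],
  [[0, 0, -0.08], [0, 0, 0]],
  [[0, 0, -0.11], [0, 0, 0]],
  [[0, 0, -0.135], [0, 0, 0]],
  [[0, 0, -0.15], [0, 0, 0]],
  [[0, 0, -0.155], [0, 0, 0]],
  [[0, 0, -0.155], [0, 0, 0]],
  [[0, 0, -0.155], [0, 0, 0]],
])

```text
time: 21.67
tool_pos: [0.4921, -0.2116, 0.2519]
orientation: [-180.0, -0.0, 78.0]
wrist_force: [-0.3, 0.7, -3.0]
opening: 0.0435
grasp_force: 40.6
```

move_arm([
  [[0.014, -0.004, 0], [0, 0, 0]],
  [[0.042, -0.012, 0], [0, 0, 0]],
  [[0.08, -0.022, 0], [0, 0, 0]],
  [[0.12, -0.033, 0], [0, 0, 0]],
  [[0.16, -0.044, 0], [0, 0, 0]],
  [[0.2, -0.055, 0], [0, 0, 0]],
  [[0.24, -0.066, 0], [0, 0, 0]],
  [[0.28, -0.077, 0], [0, 0, 0]],
  [[0.32, -0.088, 0], [0, 0, 0]],
  [[0.355, -0.098, 0], [0, 0, 0]],
  [[0.388, -0.107, 0], [0, 0, 0]],
  [[0.41, -0.113, 0], [0, 0, 0]],
  [[0.4178, -0.1154, 0], [0, 0, 0]],
  [[0.4178, -0.1154, 0], [0, 0, 0]],
  [[0.4178, -0.1154, 0], [0, 0, 0]],
  [[0.4178, -0.1154, 0], [0, 0, 0]],
])

```text
time: 23.0
tool_pos: [0.4661, 0.2198, 0.2517]
orientation: [-179.9, 0.1, 77.9]
wrist_force: [0.2, 0.5, -1.6]
opening: 0.0437
grasp_force: 40.7
```

move_arm([
  [[0.0005, 0, 0.02], [0, 0, 0]],
  [[0.0005, 0, 0.05], [0, 0, 0]],
  [[0.0005, 0, 0.085], [0, 0, 0]],
  [[0.0005, 0, 0.115], [0, 0, 0]],
  [[0.0005, 0, 0.138], [0, 0, 0]],
  [[0.0005, 0, 0.152], [0, 0, 0]],
  [[0.0005, 0, 0.16], [0, 0, 0]],
  [[0.0005, 0, 0.165], [0, 0, 0]],
  [[0.0005, 0, 0.166], [0, 0, 0]],
  [[0.0005, 0, 0.167], [0, 0, 0]],
  [[0.0005, 0, 0.168], [0, 0, 0]],
  [[0.0005, 0, 0.169], [0, 0, 0]],
  [[0.0005, 0, 0.17], [0, 0, 0]],
  [[0.0005, 0, 0.1705], [0, 0, 0]],
  [[0.0005, 0, 0.171], [0, 0, 0]],
  [[0.0005, 0, 0.171], [0, 0, 0]],
])

```text
time: 24.33
tool_pos: [0.4676, 0.2219, 0.083]
orientation: [179.9, -0.1, 78.0]
wrist_force: [-2.0, 0.3, 7.1]
opening: 0.0434
grasp_force: 41.2
```

move_arm([
  [[0, 0, -0.001], [0, 0, 0]],
  [[0, 0, -0.001], [0, 0, 0]],
  [[0, 0, -0.001], [0, 0, 0]],
  [[0, 0, -0.001], [0, 0, 0]],
  [[0, 0, -0.001], [0, 0, 0]],
  [[0, 0, -0.001], [0, 0, 0]],
  [[0, 0, -0.001], [0, 0, 0]],
  [[0, 0, -0.001], [0, 0, 0]],
  [[0, 0, -0.001], [0, 0, 0]],
  [[0, 0, -0.016], [0, 0, 0]],
  [[0, 0, -0.046], [0, 0, 0]],
  [[0, 0, -0.081], [0, 0, 0]],
  [[0, 0, -0.121], [0, 0, 0]],
  [[0, 0, -0.15], [0, 0, 0]],
  [[0, 0, -0.17], [0, 0, 0]],
  [[0, 0, -0.17], [0, 0, 0]],
  [[0, 0, -0.17], [0, 0, 0]],
], gripper=0.085)

```text
time: 25.75
tool_pos: [0.4678, 0.2217, 0.253]
orientation: [179.8, -0.1, 78.0]
wrist_force: [0.4, 0.9, -0.8]
opening: 0.0849
grasp_force: 0.0
```

move_arm([
  [[-0.02, 0.007, 0], [0, 0, 0]],
  [[-0.058, 0.02, 0], [0, 0, 0]],
  [[-0.096, 0.032, 0], [0, 0, 0]],
  [[-0.134, 0.045, 0], [0, 0, 0]],
  [[-0.172, 0.058, 0], [0, 0, 0]],
  [[-0.21, 0.071, 0], [0, 0, 0]],
  [[-0.248, 0.084, 0], [0, 0, 0]],
  [[-0.286, 0.096, 0], [0, 0, 0]],
  [[-0.318, 0.107, 0], [0, 0, 0]],
  [[-0.336, 0.113, 0], [0, 0, 0]],
  [[-0.3423, 0.1152, 0], [0, 0, 0]],
  [[-0.3423, 0.1152, 0], [0, 0, 0]],
  [[-0.3423, 0.1152, 0], [0, 0, 0]],
  [[-0.3423, 0.1152, 0], [0, 0, 0]],
  [[-0.3423, 0.1152, 0], [0, 0, 0]],
])

```text
time: 27.0
tool_pos: [0.5078, -0.136, 0.2511]
orientation: [-179.9, -0.0, 78.1]
wrist_force: [-0.4, -0.6, 0.9]
opening: 0.0852
grasp_force: 0.0
```

move_arm([
  [[-0.0005, 0.001, 0.03], [0, 0, 0]],
  [[-0.0005, 0.001, 0.065], [0, 0, 0]],
  [[-0.0005, 0.001, 0.1], [0, 0, 0]],
  [[-0.0005, 0.001, 0.125], [0, 0, 0]],
  [[-0.0005, 0.001, 0.143], [0, 0, 0]],
  [[-0.0005, 0.001, 0.154], [0, 0, 0]],
  [[-0.0005, 0.001, 0.154], [0, 0, 0]],
  [[-0.0005, 0.001, 0.154], [0, 0, 0]],
])

```text
time: 27.67
tool_pos: [0.5091, -0.1375, 0.0977]
orientation: [-180.0, -0.0, 78.0]
wrist_force: [0.9, 0.2, 0.9]
opening: 0.085
grasp_force: 0.0
```

move_arm([
  [[0, 0, 0], [0, 0, 0]],
  [[0, 0, 0], [0, 0, 0]],
  [[0, 0, 0], [0, 0, 0]],
  [[0, 0, 0], [0, 0, 0]],
  [[0, 0, 0], [0, 0, 0]],
  [[0, 0, 0], [0, 0, 0]],
  [[0, 0, 0], [0, 0, 0]],
  [[0, 0, 0], [0, 0, 0]],
  [[0, 0, 0], [0, 0, 0]],
  [[0, 0, 0], [0, 0, 0]],
  [[0, 0, 0], [0, 0, 0]],
  [[0, 0, 0], [0, 0, 0]],
], gripper=0.02)

```text
time: 28.67
tool_pos: [0.5096, -0.1385, 0.099]
orientation: [179.9, 0.0, 78.0]
wrist_force: [-1.5, -0.1, 5.7]
opening: 0.0433
grasp_force: 39.7
```

move_arm([
  [[0, 0, -0.008], [0, 0, 0]],
  [[0, 0, -0.025], [0, 0, 0]],
  [[0, 0, -0.05], [0, 0, 0]],
  [[0, 0, -0.08], [0, 0, 0]],
  [[0, 0, -0.11], [0, 0, 0]],
  [[0, 0, -0.135], [0, 0, 0]],
  [[0, 0, -0.15], [0, 0, 0]],
  [[0, 0, -0.155], [0, 0, 0]],
  [[0, 0, -0.155], [0, 0, 0]],
  [[0, 0, -0.155], [0, 0, 0]],
])

```text
time: 29.5
tool_pos: [0.5086, -0.138, 0.2518]
orientation: [-179.9, -0.0, 78.0]
wrist_force: [-0.2, 0.5, -1.8]
opening: 0.0435
grasp_force: 40.6
```

move_arm([
  [[0.014, -0.006, 0], [0, 0, 0]],
  [[0.04, -0.018, 0], [0, 0, 0]],
  [[0.075, -0.034, 0], [0, 0, 0]],
  [[0.11, -0.049, 0], [0, 0, 0]],
  [[0.145, -0.065, 0], [0, 0, 0]],
  [[0.18, -0.081, 0], [0, 0, 0]],
  [[0.212, -0.095, 0], [0, 0, 0]],
  [[0.24, -0.1075, 0], [0, 0, 0]],
  [[0.26, -0.1165, 0], [0, 0, 0]],
  [[0.2674, -0.1198, 0], [0, 0, 0]],
  [[0.2674, -0.1198, 0], [0, 0, 0]],
  [[0.2674, -0.1198, 0], [0, 0, 0]],
  [[0.2674, -0.1198, 0], [0, 0, 0]],
])

```text
time: 30.58
tool_pos: [0.4473, 0.1476, 0.2519]
orientation: [-179.9, 0.1, 77.9]
wrist_force: [-0.1, 0.6, -1.8]
opening: 0.0434
grasp_force: 40.7
```

move_arm([
  [[0.0005, 0, 0.02], [0, 0, 0]],
  [[0.0005, 0, 0.05], [0, 0, 0]],
  [[0.0005, 0, 0.085], [0, 0, 0]],
  [[0.0005, 0, 0.115], [0, 0, 0]],
  [[0.0005, 0, 0.138], [0, 0, 0]],
  [[0.0005, 0, 0.152], [0, 0, 0]],
  [[0.0005, 0, 0.16], [0, 0, 0]],
  [[0.0005, 0, 0.165], [0, 0, 0]],
  [[0.0005, 0, 0.166], [0, 0, 0]],
  [[0.0005, 0, 0.167], [0, 0, 0]],
  [[0.0005, 0, 0.168], [0, 0, 0]],
  [[0.0005, 0, 0.169], [0, 0, 0]],
  [[0.0005, 0, 0.17], [0, 0, 0]],
  [[0.0005, 0, 0.1705], [0, 0, 0]],
  [[0.0005, 0, 0.171], [0, 0, 0]],
  [[0.0005, 0, 0.171], [0, 0, 0]],
])

```text
time: 31.92
tool_pos: [0.4485, 0.1492, 0.083]
orientation: [179.9, -0.1, 78.0]
wrist_force: [-1.9, -0.9, 6.4]
opening: 0.0429
grasp_force: 41.3
```

Release, rise and clear sideways for a final look.

move_arm([
  [[0, 0, -0.001], [0, 0, 0]],
  [[0, 0, -0.001], [0, 0, 0]],
  [[0, 0, -0.001], [0, 0, 0]],
  [[0, 0, -0.001], [0, 0, 0]],
  [[0, 0, -0.001], [0, 0, 0]],
  [[0, 0, -0.001], [0, 0, 0]],
  [[0, 0, -0.001], [0, 0, 0]],
  [[0, 0, -0.001], [0, 0, 0]],
  [[0, 0, -0.001], [0, 0, 0]],
  [[0, 0, -0.016], [0, 0, 0]],
  [[0, 0, -0.046], [0, 0, 0]],
  [[0, 0, -0.081], [0, 0, 0]],
  [[0, 0, -0.121], [0, 0, 0]],
  [[0, 0, -0.15], [0, 0, 0]],
  [[0, 0, -0.17], [0, 0, 0]],
  [[0, 0, -0.17], [0, 0, 0]],
  [[0, 0, -0.17], [0, 0, 0]],
], gripper=0.085)

```text
time: 33.33
tool_pos: [0.4487, 0.149, 0.2529]
orientation: [179.8, -0.1, 78.0]
wrist_force: [0.4, -0.7, -0.0]
opening: 0.0851
grasp_force: 0.0
```

move_arm([
  [[-0.02, 0, 0], [0, 0, 0]],
  [[-0.058, 0, 0], [0, 0, 0]],
  [[-0.096, 0, 0], [0, 0, 0]],
  [[-0.134, 0, 0], [0, 0, 0]],
  [[-0.172, 0, 0], [0, 0, 0]],
  [[-0.21, 0, 0], [0, 0, 0]],
  [[-0.248, 0, 0], [0, 0, 0]],
  [[-0.286, 0, 0], [0, 0, 0]],
  [[-0.318, 0, 0], [0, 0, 0]],
  [[-0.336, 0, 0], [0, 0, 0]],
  [[-0.342, 0, 0], [0, 0, 0]],
  [[-0.342, 0, 0], [0, 0, 0]],
  [[-0.342, 0, 0], [0, 0, 0]],
])

```text
time: 34.42
tool_pos: [0.3757, -0.1848, 0.2502]
orientation: [-179.9, -0.1, 78.0]
wrist_force: [-0.2, 0.5, 0.2]
opening: 0.0849
grasp_force: 0.0
```

Run:
```python
from h import *
a=cv2.resize(get_image("top")[140:230,110:270],None,fx=3.5,fy=3.5)
b=cv2.resize(get_image("side")[90:210,190:290],None,fx=2.3,fy=2.625)
b=cv2.resize(b,(230,a.shape[0]));cv2.imwrite("pics/end.png",np.hstack([a,b]))
```

```text
(no output)
```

View pics/end.png

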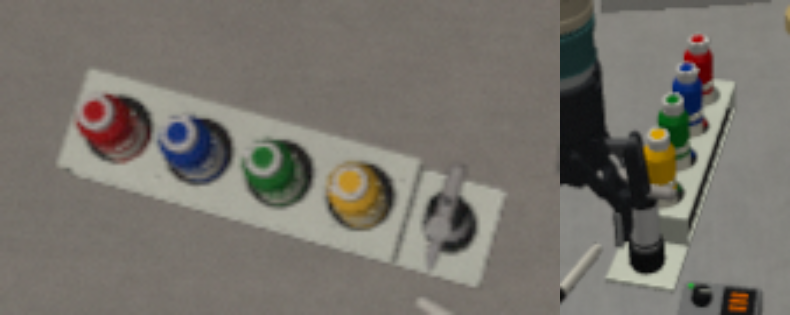

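All four bottles stand upright in their holes: yellow (350,182) next to the airbrush, then green (264,158), blue (180,133) and red (97,112).

```bash
python3 -c "
from plant import robot
print(robot.finish_job())"
```

```text
the job is handed in; nothing more can be done
None
```

All four bottles stand upright, fully down in the spray rack in the order yellow, green, blue, red from the airbrush outward, and the job was handed in at about 34.5 s.

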